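Pop the label printer's roll hatch

ROBOT

A 7-joint arm with a two-finger parallel gripper is mounted at the origin on the work surface. World frame = base frame: x ahead of the robot, y to its left, z up, the work surface at z = 0. Lengths are in m, angles in rad, forces in N, time in s.
With the tool pointing down it reaches from about 0.4 to 0.925 m from the base axis. Payload 5.6 kg.
Tool frame: the origin (TCP) lies midway between the tips of the shut fingers; the grasp point (between the pads) lies r.grip_point_offset behind it (r.grip_point_offset is the distance from the TCP to the grasp point, in m); z points along the fingers, y is the line along which they close (so a half turn about z gives the same grasp; the last joint's range is limited). The gripper opens to 85 mm and grips with 20 to 120 N. Pads are 22 mm wide; open, the fingers measure 114 mm over their backs; the gripper's body (76 mm by 85 mm) begins 54 mm behind the grasp point. The pads swing forward as they close: fully open they stand 13 mm farther back than shut.
Start: joints at [1.07, 0.468, -0.012, 1.603, 0.006, 1.071, -0.056], TCP at [0.287, -0.583, 0.231] pointing down, gripper open.
Joint ranges: [-2.53, 2.53], [-0.31, 2.02], [-1.57, 1.55], [0.28, 2.44], [-1.29, 4.43], [0.15, 1.84], [-2.92, 2.92]. Speed limits (rad/s): [2.57, 2.57, 3.14, 3.14, 3.14, 3.14, 3.14].

INTERFACE

Orientations are given as [roll, pitch, yaw] about the fixed x, y, z axes, in that order (R = Rz(yaw) Ry(pitch) Rx(roll)).
In Python, from workcell import r gives the robot as it stands.
- The arm moves only by the shell command python3 -m crank 'ROWS' [FORCE]. ROWS is a JSON object of lists of equal length, an entry for each row: "linear": the shift along the tool's x, y, z in cm, a list of three; "twist": the turn, a rotation vector about the tool's x, y, z in rad, a list of three; "jaw": the gripper command: -1 is fully open, 1 is shut, values between are in proportion. In form: {"linear": [[dx, dy, dz], ...], "twist": [[ax, ay, az], ...], "jaw": [jaw, ...]}. A call has exactly 10 rows; each row shifts and turns the commanded pose from where the row before left it, along the tool's axes as they then stand; what a row does not reach is not made up. A row lasts 1/10 s, in which the tool goes at most 50 mm and 8.59 degrees, less where a joint would pass 70% of its speed; a pose out of reach is approached as far as the arm can. A call with a gripper value outside its range is refused whole. The fingers move at their own pace and stop on an object; FORCE is the grip in N (left out, the last holds). Time passes only in rows, so rows that do not move let the fingers close, or fill a call up. It gives the time, the measured TCP pose, the force and the opening at its end, in the units of the state.
- r.observe(): the state, without advancing time (a new reading comes with each control period).
- r.grab_frame(name): name is "side" or "top" or "wrist"; returns a dict with "image" (480x640x3 uint8, red, green, blue), "fx", "fy", "cx", "cy" (pixels), "camera_from_world" (4x4, takes a point from world to camera coordinates). Camera axes: x right, y down, z forward; pixel columns grow to the right and rows downward; lengths in m; the calibration is good to about 2 mm. A picture is of the moment at which its call begins. There is no depth.
- r.hand_in(): hands the job in, once; it reports no verdict.
The state is a dict: "time_s": time; "q": joint angles; "dq": joint speeds; "joint_efforts": joint torques, N m; "eef_pos": TCP position; "ee_rot": TCP orientation; "force": force on the tool from outside, world axes, zero at the start; "moment": the same for the moment, N m; "grip_width": opening from 0.0 (shut) to 1.0 (fully open).
Only numpy, scipy, OpenCV 4.12 (cv2) and the standard library are available. Lean on these libraries where they do the work, as an engineer would, in place of code of your own. Each camera call takes 0.05 s, during which the arm holds its last target. There are 200 camera calls.

TASK

Open the roll hatch of the label printer for a roll change: with a fingertip, press its front edge down once until the push-push latch trips, then take the finger away so that the hatch springs up by itself, and see that it stays fully open. Do not push the hatch shut again after it has popped, or force it, and leave the feed button and everything else on the bench where they are.

Things in the scene. Friction and masses are not known exactly. Their poses are not given: they have to be found in the camera images.
- printer: black label printer fixed to the bench, left or right of the middle, on a riser foot 2 to 32 high; 210 long (its x, front to rear) x 150 wide (y) x 94 tall. Origin under its middle at the top of the riser, z up. Front: roll bay under a grey hatch. Rear 75: flat fixed deck at z 94, with feed button and spare roll. On the other side is a lower charging dock with two handsets, no part of the job
- hatch_press (a point): the place to press: on the hatch's upper face, mid-width, 15 behind its free front edge, by three fine ribs. The hatch is a flat grey panel 131 long x 106 wide x 12 thick with a 40 deep apron at its front edge; shut, its upper face is 95 above the printer's origin and 11 above the bay's side walls. Axes of the hatch: x from front edge to hinge, z out of its upper face. Moves with it
- hatch_hinge (a point): middle of the hatch's hinge line, which runs along the printer's y at the hatch's rear edge, 90 above the printer's origin, 119 behind the press point (mm)
- hatch (a joint): hatch angle, rad: 0 shut and latched, below 0 front edge pushed in, above 0 front edge swung up and rearward, 0.95 fully open (stop). About 4 N at the press point; the push-push latch trips about 4 mm in (-0.032), travel ends 6.5 mm in (-0.055). It stays in while held; let go, it rises by spring (2 N) in about 0.5 s and stays. Pressed less it stays latched; pushed right in again it relatches
- catch (a joint): sideways position (m) of the small steel latch pin inside the roll bay, out of reach under the hatch: about 0 while latched, -0.003 to -0.007 when the first press trips it, about +0.006 once open; above 0.005 with the hatch below 0.08 rad only while the opened hatch is being pushed shut again. Nothing to be done with it
- feed (a joint): small round feed button, 16 across, standing proud of the printer's rear deck on the printer's left (+y) side, 47 behind the hatch's hinge line: travel in m, 0 = up, 0.005 = fully pressed. It is to be left alone
- label_roll: spare roll of labels, a paper ring 52 across and 30 tall with a 22 hole, standing on the printer's rear deck; origin at the centre of its underside (size in mm; bystander)
- tape_roll: roll of clear packing tape, a ring 92 across and 48 tall, lying flat on the bench between the two bench machines; origin at the centre of its underside (size in mm; bystander)
- mug: white mug, 76 across and 92 tall; origin at the centre of its underside (size in mm; bystander)
- carton: small cardboard carton 100 x 75 x 60 tall; origin at the centre of its underside (size in mm; bystander)
- screwdriver: screwdriver 170 long lying in front of the machines; origin under its middle (size in mm; bystander)
- stapler: black stapler 125 long, 30 wide, 50 tall, lying in front of the machines; origin at the centre of its underside (size in mm; bystander)
- scanner: hand scanner lying behind the tape roll, 178 long, 66 wide at the head, 34 tall; origin at the centre of its underside (size in mm; bystander)

How it is judged:
On the way, in this order (a step that is already met when the one before it is completed fails the run):
1. the hatch's front edge is pressed in past shut (value of joint hatch below -0.02 rad).
2. the hatch has sprung fully open and stays so with nothing touching it (value of joint hatch above 0.85 rad and contact force between each of the fingers, the arm and hatch below 0.1 N), for 0.5 s.
At the end, for the whole second after the job is handed in: The hatch stands still at more than 0.85 rad (its stop is at 0.95), the feed button is up (under 1.5 mm) and each of the seven bystanders lies within 30 mm of where it was (value of joint hatch above 0.85 rad and velocity of joint hatch between -0.05 and 0.05 rad/s and value of joint feed below 0.0015 m and distance of each of label_roll, tape_roll, mug, carton, screwdriver, stapler, scanner from where it was at the start of the episode below 0.03 m); the robot touches nothing.
It fails at once if the hatch is pushed shut again after it has popped (value of joint hatch below 0.08 rad and value of joint catch above 0.005 m).
It fails at once if the hatch is levered or forced while it is open (over 15 N on it) (value of joint hatch above 0.12 rad and contact force between any of the fingers, the arm and hatch above 15 N).
It fails at once if the feed button is pressed (over 2.5 mm) (value of joint feed above 0.0025 m).
It fails at once if a bystander is picked up or moved by more than 30 mm (distance of any of label_roll, tape_roll, mug, carton, screwdriver, stapler, scanner from where it was at the start of the episode above 0.03 m).
It also fails if it takes over 38 s, if anything falls off the work surface, if the arm or the gripper's body presses on something with over 40 N, if the wrist force passes 120 N, or if a joint passes its speed limit or range.

## Working session

There is one attempt and no reset: what is moved stays moved. The work goes in short steps, Python scripts to look and compute and a shell command to move; the robot and the scene stay as the last step left them, time stands still between calls to the robot, and variables do not carry over. Pictures are saved under pics/ and viewed, on a budget of 10 in all, crops included, one or two more only if the job needs it, and the job is handed in when it is done.

```bash
mkdir -p pics; python3 - <<'E'
from workcell import r
import cv2,numpy as np
for n in ("top","side"):
    f=r.grab_frame(n); cv2.imwrite(f"pics/{n}0.png",f["image"][:,:,::-1])
    print(n,f["fx"],f["fy"],f["cx"],f["cy"]); print(np.round(f["camera_from_world"],4).tolist())
s=r.observe();print(s["time_s"],s["eef_pos"],s["ee_rot"],s["force"],s["grip_width"])
E
```

```text
top 454.812819343041 454.812819343041 324.40774507556915 241.81394317404795
[[-0.0084, -1.0, 0.0044, 0.0149], [-0.982, 0.0074, -0.1886, 0.5397], [0.1885, -0.0059, -0.982, 0.9949], [0.0, 0.0, 0.0, 1.0]]
side 623.0267273867158 623.0267273867158 332.33141505149564 237.92577488401284
[[0.9986, -0.052, -0.0092, -0.5384], [-0.0366, -0.5559, -0.8304, 0.107], [0.038, 0.8296, -0.557, 1.6568], [0.0, 0.0, 0.0, 1.0]]
0.1 [ 0.2869982  -0.58264048  0.23042217] [-3.13996597e+00  1.00456432e-04  4.57722206e-01] [ 0.03450262 -0.39603713 -0.36477061] 0.9971312381443495
```

View pics/top0.png

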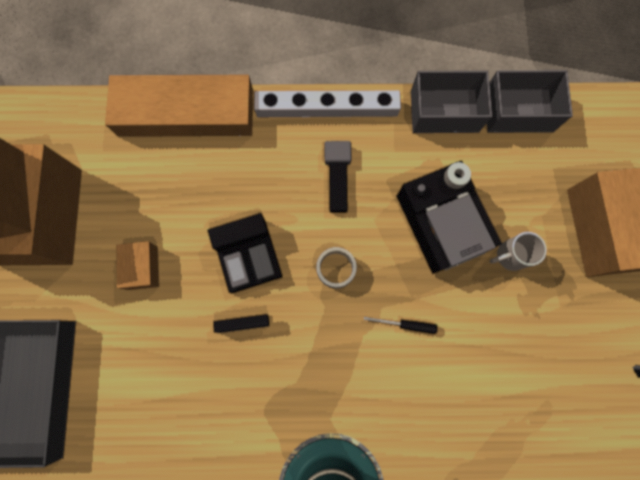

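View pics/side0.png

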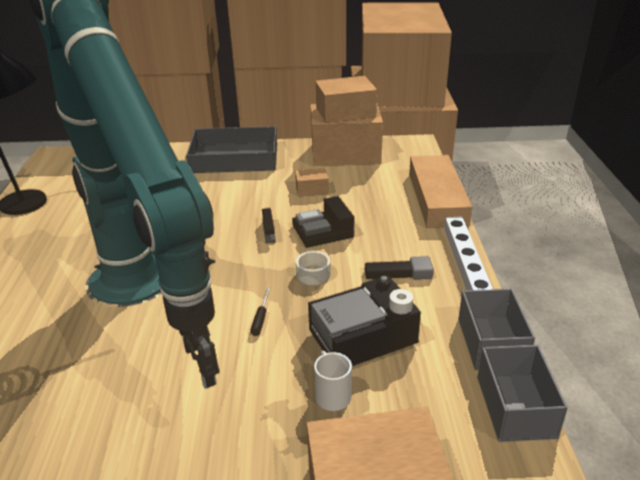

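The top view shows the printer on the robot's right, with the hatch ribs near (471,250) and the mug beside it at (525,250). The side view shows the ribs near (328,316). I'll enlarge both.

```bash
python3 - <<'E'
import cv2,numpy as np
a=cv2.imread("pics/top0.png")[150:290,390:510];b=cv2.imread("pics/side0.png")[265:375,300:430]
a=cv2.resize(a,None,fx=4,fy=4,interpolation=2);b=cv2.resize(b,None,fx=2.4,fy=2.4,interpolation=2)
o=np.zeros((560,800,3),np.uint8);o[:560,:480]=a;o[:264,480:792]=b
o=cv2.convertScaleAbs(o,alpha=1.8,beta=20);cv2.imwrite("pics/c0.png",o)
E
```

```text
(no output)
```

View pics/c0.png

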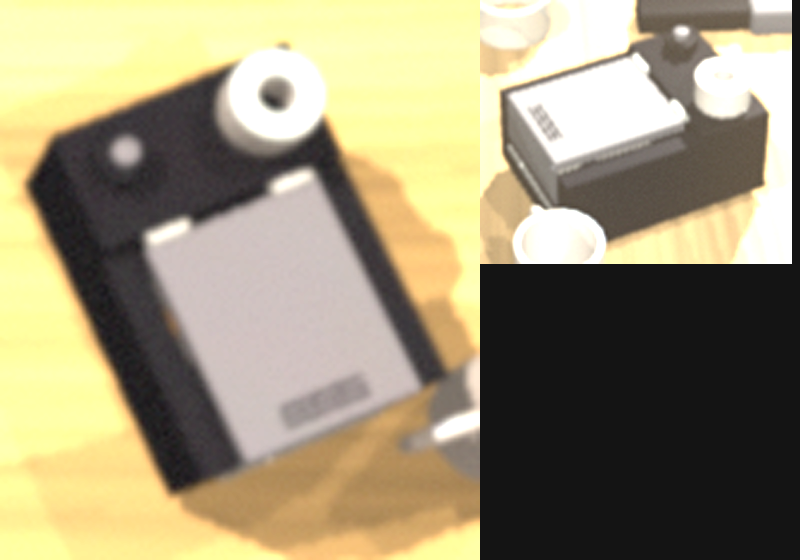

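```bash
python3 - <<'E'
import cv2,numpy as np
P=lambda f,cx,cy,M:np.array([[f,0,cx],[0,f,cy],[0,0,1]])@np.array(M)
T=P(454.813,324.408,241.814,[[-0.0084,-1,.0044,.0149],[-.982,.0074,-.1886,.5397],[.1885,-.0059,-.982,.9949]])
S=P(623.027,332.331,237.926,[[.9986,-.052,-.0092,-.5384],[-.0366,-.5559,-.8304,.107],[.038,.8296,-.557,1.6568]])
t=np.array([[471.2,250.2],[450,265.5],[495.5,247],[426.8,208.8],[469.5,194.5]]).T
s=np.array([[327,315.8],[313.3,305.4],[331.7,333.8],[368.8,290.8],[385.4,314]]).T
X=cv2.triangulatePoints(T,S,t,s);X=(X[:3]/X[3]).T;print(X.round(3))
d=(X[3]+X[4]-X[1]-X[2])/2;print(np.linalg.norm(d),np.arctan2(d[1],d[0]))
# mug rim centre & label roll
E
```

```text
[[ 0.511 -0.308  0.107]
 [ 0.481 -0.262  0.099]
 [ 0.518 -0.362  0.104]
 [ 0.61  -0.218  0.099]
 [ 0.638 -0.312  0.109]]
0.1329924590309512 0.36203119672603135
```

```bash
python3 -m crank '{"linear":[[3.2,-1.5,0.3],[3.2,-1.5,0.3],[3.2,-1.5,0.3],[3.2,-1.5,0.3],[3.2,-1.5,0.4],[3.2,-1.5,0.4],[3.2,-1.5,0.5],[3.2,-1.5,0.5],[3.3,-1.4,0.5],[3.3,-1.4,0.5]],"twist":[[0,0,0],[0,0,0],[0,0,0],[0,0,0],[0,0,0],[0,0,0],[0,0,0],[0,0,0],[0,0,0],[0,0,0]],"jaw":[1,1,1,1,1,1,1,1,1,1]}' 20; python3 - <<'E'
from workcell import r
import cv2,numpy as np
c=[]
for n in ("wrist","side","top"):
    f=r.grab_frame(n);im=f["image"][:,:,::-1]
    if n=="wrist": c.append(cv2.resize(im,(520,390)))
    if n=="side": c.append(cv2.resize(im[200:370,270:410],(280,340)))
    if n=="top": c.append(cv2.resize(im[150:290,390:530],(280,260)))
o=np.zeros((600,800,3),np.uint8);o[:390,:520]=c[0];o[:340,520:]=c[1];o[340:,520:]=c[2]
cv2.imwrite("pics/1.png",cv2.convertScaleAbs(o,alpha=1.6,beta=15))
s=r.observe();print(s["time_s"],s["eef_pos"],s["ee_rot"],s["force"],s["grip_width"])
E
```

```text
time_s: 1.1
eef_pos: [0.5112, -0.3068, 0.1908]
ee_rot: [-3.141, 0.0, 0.458]
force: [-0.1, -1.0, -0.3]
grip_width: -0.004
1.25 [ 0.51217114 -0.30481402  0.19049125] [-3.13967004e+00 -2.24271703e-04  4.63305435e-01] [-0.3967571  -0.16691564  0.0840002 ] 0.0010436043362367557
```

View pics/1.png

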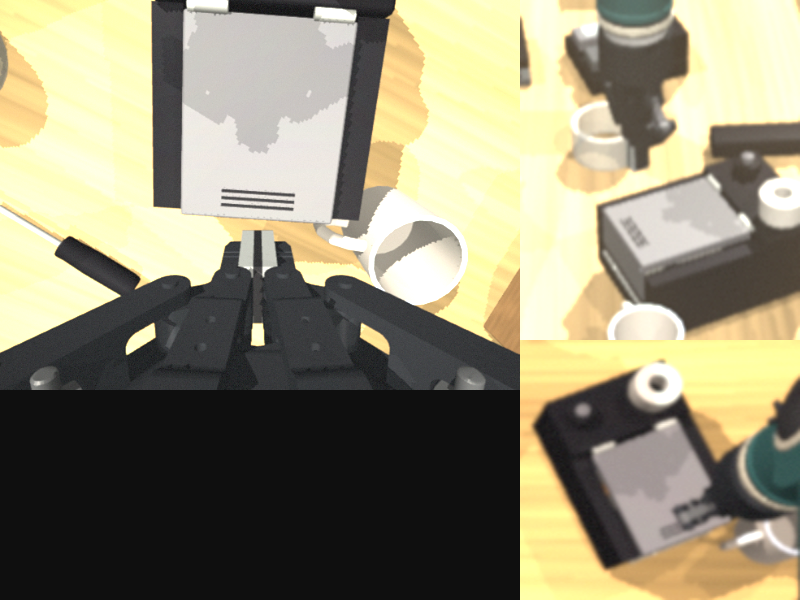

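The fingers at (258,235) line up sideways with the ribs at (257,199), and the hatch is shut. I'll check the rib position by a wrist-camera ray.

```bash
python3 - <<'E'
from workcell import r
import numpy as np
f=r.grab_frame("wrist");M=f["camera_from_world"];R=M[:3,:3];c=-R.T@M[:3,3]
d=R.T@np.array([(316.5-f["cx"])/f["fx"],(245-f["cy"])/f["fy"],1])
for z in(.100,.105,.11):print(z,(c+d*(z-c[2])/d[2]).round(4))
print(c)
E
```

```text
0.1 [ 0.5092 -0.3056  0.1   ]
0.105 [ 0.5105 -0.305   0.105 ]
0.11 [ 0.5118 -0.3043  0.11  ]
[ 0.57018168 -0.27580973  0.33176331]
```

```bash
python3 -m crank '{"linear":[[0,0,1.5],[0,0,1.5],[0,0,1.5],[0,0,1.2],[0,0,0.7],[0,0,0.4],[0,0,0.2],[0,0,0.2],[0,0,0],[0,0,0]],"twist":[[0,0,0],[0,0,0],[0,0,0],[0,0,0],[0,0,0],[0,0,0],[0,0,0],[0,0,0],[0,0,0],[0,0,0]],"jaw":[1,1,1,1,1,1,1,1,1,1]}'
python3 -m crank '{"linear":[[0,0,0.1],[0,0,0.1],[0,0,0.1],[0,0,0.1],[0,0,0.1],[0,0,0.1],[0,0,0],[0,0,0],[0,0,0],[0,0,0]],"twist":[[0,0,0],[0,0,0],[0,0,0],[0,0,0],[0,0,0],[0,0,0],[0,0,0],[0,0,0],[0,0,0],[0,0,0]],"jaw":[1,1,1,1,1,1,1,1,1,1]}'
```

```text
time_s: 2.3
eef_pos: [0.511, -0.3081, 0.1197]
ee_rot: [3.141, -0.0, 0.458]
force: [-0.4, -0.9, 0.4]
grip_width: -0.006
time_s: 3.3
eef_pos: [0.5107, -0.308, 0.1133]
ee_rot: [3.141, -0.0, 0.458]
force: [-0.7, 0.5, 0.2]
grip_width: -0.002
```

```bash
python3 -m crank '{"linear":[[0,0,0.1],[0,0,0.1],[0,0,0.1],[0,0,0.1],[0,0,0],[0,0,0],[0,0,0],[0,0,0],[0,0,0],[0,0,0]],"twist":[[0,0,0],[0,0,0],[0,0,0],[0,0,0],[0,0,0],[0,0,0],[0,0,0],[0,0,0],[0,0,0],[0,0,0]],"jaw":[1,1,1,1,1,1,1,1,1,1]}'
```

```text
time_s: 4.3
eef_pos: [0.5107, -0.3081, 0.1093]
ee_rot: [3.141, -0.0, 0.458]
force: [0.1, -0.0, 0.3]
grip_width: 0.001
```

```bash
python3 -m crank '{"linear":[[0,0,0.1],[0,0,0.1],[0,0,0],[0,0,0],[0,0,0],[0,0,0],[0,0,0],[0,0,0],[0,0,0],[0,0,0]],"twist":[[0,0,0],[0,0,0],[0,0,0],[0,0,0],[0,0,0],[0,0,0],[0,0,0],[0,0,0],[0,0,0],[0,0,0]],"jaw":[1,1,1,1,1,1,1,1,1,1]}'; python3 -m crank '{"linear":[[0,0,0.1],[0,0,0.1],[0,0,0],[0,0,0],[0,0,0],[0,0,0],[0,0,0],[0,0,0],[0,0,0],[0,0,0]],"twist":[[0,0,0],[0,0,0],[0,0,0],[0,0,0],[0,0,0],[0,0,0],[0,0,0],[0,0,0],[0,0,0],[0,0,0]],"jaw":[1,1,1,1,1,1,1,1,1,1]}'
```

```text
time_s: 5.3
eef_pos: [0.5107, -0.308, 0.1073]
ee_rot: [3.141, -0.0, 0.458]
force: [0.5, -0.4, -0.4]
grip_width: 0.004
time_s: 6.3
eef_pos: [0.5107, -0.3081, 0.1053]
ee_rot: [3.141, 0.0, 0.458]
force: [-0.5, 0.2, 2.5]
grip_width: 0.001
```

Contact between z = 0.1073 and 0.1053. Pressing on in small steps.

```bash
python3 -m crank '{"linear":[[0,0,0.1],[0,0,0.1],[0,0,0],[0,0,0],[0,0,0],[0,0,0],[0,0,0],[0,0,0],[0,0,0],[0,0,0]],"twist":[[0,0,0],[0,0,0],[0,0,0],[0,0,0],[0,0,0],[0,0,0],[0,0,0],[0,0,0],[0,0,0],[0,0,0]],"jaw":[1,1,1,1,1,1,1,1,1,1]}'; python3 -m crank '{"linear":[[0,0,0.1],[0,0,0.1],[0,0,0],[0,0,0],[0,0,0],[0,0,0],[0,0,0],[0,0,0],[0,0,0],[0,0,0]],"twist":[[0,0,0],[0,0,0],[0,0,0],[0,0,0],[0,0,0],[0,0,0],[0,0,0],[0,0,0],[0,0,0],[0,0,0]],"jaw":[1,1,1,1,1,1,1,1,1,1]}'
```

```text
time_s: 7.3
eef_pos: [0.5107, -0.3081, 0.1033]
ee_rot: [3.141, 0.0, 0.458]
force: [-1.0, -0.3, 2.4]
grip_width: -0.002
time_s: 8.3
eef_pos: [0.5107, -0.3081, 0.1013]
ee_rot: [3.142, 0.0, 0.458]
force: [-0.0, -0.6, 1.4]
grip_width: 0.003
```

```bash
python3 -m crank '{"linear":[[0,0,0.05],[0,0,0.03],[0,0,0],[0,0,0],[0,0,0],[0,0,0],[0,0,0],[0,0,0],[0,0,0],[0,0,0]],"twist":[[0,0,0],[0,0,0],[0,0,0],[0,0,0],[0,0,0],[0,0,0],[0,0,0],[0,0,0],[0,0,0],[0,0,0]],"jaw":[1,1,1,1,1,1,1,1,1,1]}'
```

```text
time_s: 9.3
eef_pos: [0.5107, -0.3081, 0.1005]
ee_rot: [3.142, 0.0, 0.458]
force: [-0.4, -0.5, 1.9]
grip_width: -0.004
```

```bash
python3 -m crank '{"linear":[[-0.5,0,-3.5],[-1.5,0,-4],[-2,0,-4],[-2,0,-3],[-2,0,-2],[-1,0,-1],[-1,0,0],[0,0,0],[0,0,0],[0,0,0]],"twist":[[0,0,0],[0,0,0],[0,0,0],[0,0,0],[0,0,0],[0,0,0],[0,0,0],[0,0,0],[0,0,0],[0,0,0]],"jaw":[1,1,1,1,1,1,1,1,1,1]}'; python3 - <<'E'
from workcell import r
import cv2,numpy as np
c=[]
for n in ("side","top"):
    f=r.grab_frame(n);c.append(cv2.resize(f["image"][:,:,::-1],(560,420))[80:380,80:480])
cv2.imwrite("pics/2.png",cv2.convertScaleAbs(np.hstack(c),alpha=1.6,beta=15))
s=r.observe();print(s["time_s"],s["eef_pos"],s["force"])
E
```

```text
time_s: 10.3
eef_pos: [0.4214, -0.3512, 0.2741]
ee_rot: [-3.139, 0.0, 0.459]
force: [0.7, -0.1, 0.7]
grip_width: -0.001
10.4 [ 0.42145325 -0.35149732  0.27452786] [ 0.72000318 -1.46545847 -0.83093357]
```

View pics/2.png

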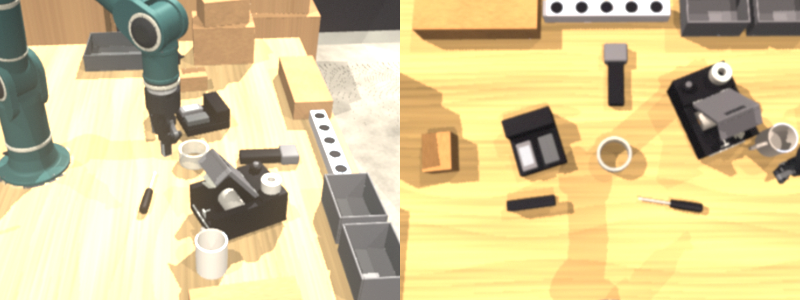

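The hatch has sprung up, shown tilted near (230,170) in the side view, and the finger is clear of it. The other items look undisturbed. I'll wait a second, then confirm the angle and that it holds still.

```bash
python3 -m crank '{"linear":[[0,0,0],[0,0,0],[0,0,0],[0,0,0],[0,0,0],[0,0,0],[0,0,0],[0,0,0],[0,0,0],[0,0,0]],"twist":[[0,0,0],[0,0,0],[0,0,0],[0,0,0],[0,0,0],[0,0,0],[0,0,0],[0,0,0],[0,0,0],[0,0,0]],"jaw":[1,1,1,1,1,1,1,1,1,1]}'; python3 - <<'E'
from workcell import r
import cv2,numpy as np
# predicted hatch press points/edge for angles, drawn on side and top
p=np.array([.511,-.307,.106]);u=np.array([np.cos(.37),np.sin(.37),0]);v=np.array([-u[1],u[0],0]);h=p+.119*u-[0,0,.005];k=np.array([0,0,1.])
c=[]
for n,(x0,y0,w,hh) in (("side",(290,200,150,200)),("top",(390,140,150,200))):
    f=r.grab_frame(n);im=f["image"][:,:,::-1].astype(np.float32).copy()
    if n=="side": 
        import time
    b=cv2.convertScaleAbs(im[y0:y0+hh,x0:x0+w],alpha=1.6,beta=15);b=cv2.resize(b,None,fx=2.6,fy=2.6,interpolation=2)
    M=f["camera_from_world"]
    for a,col in((.75,(0,0,255)),(.95,(0,200,0))):
        e=[h+.134*(-np.cos(a)*u+np.sin(a)*k)+.005*(np.sin(a)*u+np.cos(a)*k)+s*v for s in(.053,-.053)]
        q=[]
        for X in e:
            X=M[:3,:3]@X+M[:3,3];q.append((int((X[0]/X[2]*f["fx"]+f["cx"]-x0)*2.6),int((X[1]/X[2]*f["fy"]+f["cy"]-y0)*2.6)))
        cv2.line(b,*q,col,1)
    c.append(b)
cv2.imwrite("pics/3.png",np.hstack(c))
E
```

```text
time_s: 11.4
eef_pos: [0.421, -0.3522, 0.2755]
ee_rot: [3.142, 0.0, 0.458]
force: [0.1, 0.1, 0.0]
grip_width: -0.001
```

View pics/3.png

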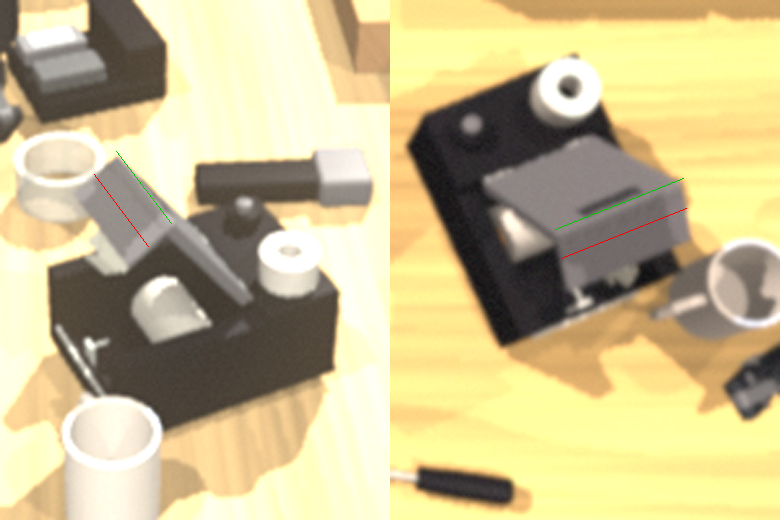

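In both views the front edge of the hatch lies on the line predicted for 0.95 rad, from (117,152) to (172,220) in the side view. The gripper is clear, so I'm handing in.

```bash
python3 -c "
from workcell import r
print(r.observe()['force']);print(r.hand_in())"
```

```text
[-0.11441252 -0.10108034 -0.35648589]
the job is handed in; nothing more can be done
None
```

The hatch is open and the job is handed in; no verdict is reported.

- **Press:** I found the press point from the top and side pictures, and a wrist-camera check agreed to about 3 mm. I pressed it once with the shut fingertips, about 5–7 mm in at 2–2.5 N, then lifted up and back quickly. The hatch sprang up by itself.
- **Last checks:** About 1 s after it popped, its front edge lay on the line predicted for 0.95 rad in both views. The gripper was clear with wrist force near zero. The feed button and bystanders looked undisturbed, judged by eye only. The hand-in came at about 11.5 s of the 38 s.
- **Disagreements:** The force was lower than the 4 N given, but the latch tripped anyway. No other check failed.

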